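# Pack the large cabinet fittings into the kit tray

## Robot

A 6-joint arm with a two-finger parallel gripper is mounted at the origin on the work surface. World frame = base frame: x ahead of the robot, y to its left, z up, the work surface at z = 0. Lengths are in m, angles in rad, forces in N, time in s.
With the tool pointing down it reaches from about 0.3 to 0.75 m from the base axis. Payload 8.5 kg.
Tool frame: the origin (TCP) lies between the finger pads; the fingertips stand 17 mm ahead of it and the grasp point (between the pads) lies 2 mm behind it; y points along the fingers, x is the direction in which the jaws open and shut, and the axes are right-handed (so a half turn about y gives the same grasp; the last joint's range is limited). The gripper opens to 88 mm and grips with 3 to 60 N. Pads are 18 mm wide; open, the fingers measure 123 mm over their backs; the gripper's body (75 mm by 187 mm) begins 45 mm behind the grasp point.
Start: joints at [-1.422, 0.381, 1.297, -0, 1.464, -0.215], TCP at [0.196, -0.514, 0.225] pointing down, gripper open.
Joint ranges: [-3.11, 3.11], [-0.89, 2.33], [0.22, 2.48], [-1.42, 4.56], [0.17, 2.85], [-2.88, 2.88]. Speed limits (rad/s): [2.39, 2.39, 3.14, 3.14, 3.14, 3.14].

## Interface

Orientations are given as a unit quaternion [x, y, z, w].
In Python, from cell import move_ptp, servo_line, set_joints, open_gripper, close_gripper, pause, ik, read_state, grab_frame, get_calibration, Unreachable, sign_off gives the robot as it stands. Calls block until the motion is done:
- move_ptp(position, orientation): joint-space move of the TCP to a pose.
- servo_line(position, velocity=0.15, attitude=None, f_stop=None): straight line of the TCP; attitude=None keeps the orientation; velocity is the mean speed in m/s. With f_stop (N) it stops when the force on the tool has changed by that much, and returns True; else False.
- set_joints(angles): joint-space move.
- open_gripper() and close_gripper(): open the fingers fully, or close them until they stop; the grip force is fixed at half the most.
- pause(seconds).
- ik(position, orientation): joint angles nearest the present ones, or None.
- read_state(): the state.
- grab_frame(name): name is "side" or "top" or "wrist"; returns the picture (384x512x3 uint8, red, green, blue); there is no depth.
- get_calibration(name): a dict with "fx", "fy", "cx", "cy" (pixels), "k1" (the pictures are not rectified: a ray, as slopes to the right and down, at radius r is drawn at 1 + k1 r^2 times it, then the intrinsics apply), "T" (4x4, takes a point from camera to world coordinates). Camera axes: x right, y up, looking along -z (the intrinsics and any distortion apply to the point x, -y, -z); pixel columns grow to the right and rows downward; lengths in m; the calibration is good to about 2 mm. A picture is of the moment at which its call begins: read the wrist's pose just before it. get_calibration takes no time and is no camera call; for the wrist camera it gives the pose at the moment of the call.
A pose or a line that the arm cannot do raises Unreachable and nothing moves.
- sign_off(): hands the job in, once; it reports no verdict.
The state is a dict: "time_s": time; "qpos": joint angles; "joint_velocities": joint speeds; "joint_efforts": joint torques, N m; "tool_pos": TCP position; "tcp_rot": TCP orientation; "wrist_force": force on the tool from outside, world axes, zero at the start; "ft_torque": the same for the moment, N m; "grip_width": opening from 0.0 (shut) to 1.0 (fully open).
Only numpy, scipy, OpenCV 4.12 (cv2) and the standard library are available. Lean on these libraries where they do the work, as an engineer would, in place of code of your own. Each camera call takes 0.05 s, during which the arm holds its last target. There are 200 camera calls.

## Task

Of each kind of cabinet fitting on the cutting mat (bar pull, round wooden knob, square wooden foot with a stud) there is a large and a small one. Pack the three large ones into the kit tray, each into the recess of its own shape (pull in the long one, knob in the round one, foot in the square one), sitting flat on the recess's floor the same way up as it stands now. Leave the three small look-alikes where they are.

Things in the scene. Friction and masses are not known exactly. Their poses are not given: they have to be found in the camera images.
- pull_large_center (a point): LARGE bar pull (drawer handle) of steel, wanted: a flat bar 104 mm long (its x axis), 18 mm wide (y) and 10 mm thick on two end legs, 30 mm high in all, standing on its legs like a bridge (open under the bar). The point is its centre, 15 mm above its underside; the bar itself spans 20 to 30 mm above the underside. z is up. About 90 g
- knob_large_center (a point): LARGE round wooden knob, wanted: mushroom shape standing on its narrow base, 44 mm across the cap, 34 mm high; the upright rim of the cap lies 20 to 30 mm above the underside, the base is 27 mm across. The point is its centre, 17 mm above the underside; z is up. About 50 g
- foot_large_center (a point): LARGE square wooden furniture foot, wanted: block 46 x 46 mm (sides along its x and y), 36 mm high, standing on its rubber pad, with an upright threaded steel stud 8 mm thick and 14 mm tall in the middle of its top. The point is the centre of the block, 18 mm above the underside; z is up. About 70 g
- pull_small_center (a point): small bar pull, a look-alike to be left alone: as the large one, but 68 mm long (x), 18 mm wide, 30 mm high. Point at its centre, 15 mm above the underside
- knob_small_center (a point): small round wooden knob, a look-alike to be left alone: 30 mm across, 28 mm high. Point at its centre, 14 mm above the underside. All six fittings stand on a fixed cutting mat 3 mm thick, across the table from the tray; with a tape roll and a wood offcut among them they form two rows of four, about 88 mm apart in a row, along y, and 120 mm between rows, along x
- foot_small_center (a point): small square wooden foot, a look-alike to be left alone: 32 x 32 mm, 30 mm high, with an 8 mm stud standing 14 mm above. Point at the block's centre, 15 mm above the underside
- recess_long_floor (a point): The long rectangular recess: 124 mm along x, 40 mm along y. It is cut in one of the three grey inserts (yellow floor; each 154 mm along x, 86 mm along y, side by side 88 mm apart along y) of the fixed black kit tray, whose rim (20 mm above the table) is lower than the inserts' top faces. The point is the middle of the recess's floor, 14 mm above the table; the recess is 8 mm deep, so the top face lies 22 mm above the table; z is up
- recess_round_floor (a point): The round recess, 64 mm across. It is cut in one of the three grey inserts (yellow floor; each 154 mm along x, 86 mm along y, side by side 88 mm apart along y) of the fixed black kit tray, whose rim (20 mm above the table) is lower than the inserts' top faces. The point is the middle of the recess's floor, 14 mm above the table; the recess is 8 mm deep, so the top face lies 22 mm above the table; z is up
- recess_square_floor (a point): The square recess, 66 x 66 mm, sides along x and y. It is cut in one of the three grey inserts (yellow floor; each 154 mm along x, 86 mm along y, side by side 88 mm apart along y) of the fixed black kit tray, whose rim (20 mm above the table) is lower than the inserts' top faces. The point is the middle of the recess's floor, 14 mm above the table; the recess is 8 mm deep, so the top face lies 22 mm above the table; z is up
Things that resemble listed ones, but are neither listed nor needed, are in the scene too. Leave any yellow look-alike of the part that bears pull_large_center alone.

How it is judged:
At the end, for the whole second after the job is handed in: The large pull, knob and foot are each within 13.5 mm in x and y of the middle of the long, round and square recess respectively, on its floor (height within 4 mm, tilt under 0.12 rad), at rest; the three small fittings are within 30 mm of where they started (x of pull_large_center in the frame of recess_long_floor between -0.0135 and 0.0135 m and y of pull_large_center in the frame of recess_long_floor between -0.0135 and 0.0135 m and z of pull_large_center in the frame of recess_long_floor between 0.011 and 0.019 m and angle between each of pull_large_center, knob_large_center, foot_large_center's own z axis and vertical below 0.12 rad and linear speed of each of pull_large, knob_large, foot_large below 0.02 m/s and x of knob_large_center in the frame of recess_round_floor between -0.0135 and 0.0135 m and y of knob_large_center in the frame of recess_round_floor between -0.0135 and 0.0135 m and z of knob_large_center in the frame of recess_round_floor between 0.013 and 0.021 m and x of foot_large_center in the frame of recess_square_floor between -0.0135 and 0.0135 m and y of foot_large_center in the frame of recess_square_floor between -0.0135 and 0.0135 m and z of foot_large_center in the frame of recess_square_floor between 0.014 and 0.022 m and distance of each of pull_small_center, knob_small_center, foot_small_center from where it was at the start of the episode below 0.03 m); the robot touches nothing.
It fails at once if a small look-alike is moved by more than 30 mm (distance of any of pull_small_center, knob_small_center, foot_small_center from where it was at the start of the episode above 0.03 m).
It also fails if it takes over 88 s, if anything falls off the work surface, if the arm or the gripper's body presses on something with over 40 N, if the wrist force passes 120 N, or if a joint passes its speed limit or range.

## Working session

There is one attempt and no reset: what is moved stays moved. The work goes in short steps, each a Python script; the robot and the scene stay as the last script left them, time stands still between calls to the robot, and variables do not carry over. Pictures are saved under pics/ and viewed, about 12 in all and at most 16, crops included, and the job is handed in when it is done.

```bash
mkdir -p pics; ls; python3 - <<'E'
from cell import *
import cv2,numpy as np
for n in("top","side"):
    f=grab_frame(n);cv2.imwrite(f"pics/{n}0.png",cv2.resize(f[:,:,::-1],(800,600),interpolation=cv2.INTER_CUBIC))
    c=get_calibration(n);print(n,{k:np.round(v,4).tolist() for k,v in c.items()})
s=read_state();print(s)
print(np.round(get_calibration("wrist")["T"],3))
E
```

```text
pics
top {'fx': 357.3892, 'fy': 357.3892, 'cx': 248.4782, 'cy': 194.8745, 'k1': 0.0002, 'T': [[-0.0173, 0.9973, -0.0709, 0.4221], [-0.9998, -0.017, 0.0051, -0.074], [0.0039, 0.071, 0.9975, 1.2126], [0.0, 0.0, 0.0, 1.0]]}
side {'fx': 465.5112, 'fy': 465.5112, 'cx': 250.9305, 'cy': 190.7731, 'k1': -0.0987, 'T': [[0.9998, 0.0041, -0.0172, 0.4888], [-0.0167, 0.5438, -0.8391, -1.0204], [0.0059, 0.8392, 0.5438, 0.6618], [0.0, 0.0, 0.0, 1.0]]}
{'time_s': 0.1, 'qpos': array([-1.42227319e+00,  3.81106183e-01,  1.29811010e+00,  4.27090819e-05,
        1.46358619e+00, -2.15340313e-01]), 'joint_velocities': array([-0.00069898, -0.00321428, -0.00132607,  0.00073817, -0.00044533,
        0.00070049]), 'joint_efforts': array([ 3.78108962e-03, -4.38652575e+01, -2.24911201e+01,  7.14657200e-02,
        3.41435464e-02, -6.89906960e-05]), 'tool_pos': array([ 0.19568864, -0.51374655,  0.22403682]), 'tcp_rot': array([-0.58188922,  0.40156562, -0.40100318,  0.5825345 ]), 'wrist_force': array([ 0.28607087, -0.22467091, -0.17353683]), 'ft_torque': array([ 0.01738015, -0.00145485,  0.02473381]), 'grip_width': 1.00339955561687}
[[ 0.356  0.894  0.273  0.266]
 [-0.935  0.341  0.103 -0.487]
 [-0.001 -0.291  0.957  0.385]
 [ 0.     0.     0.     1.   ]]
```

View pics/top0.png

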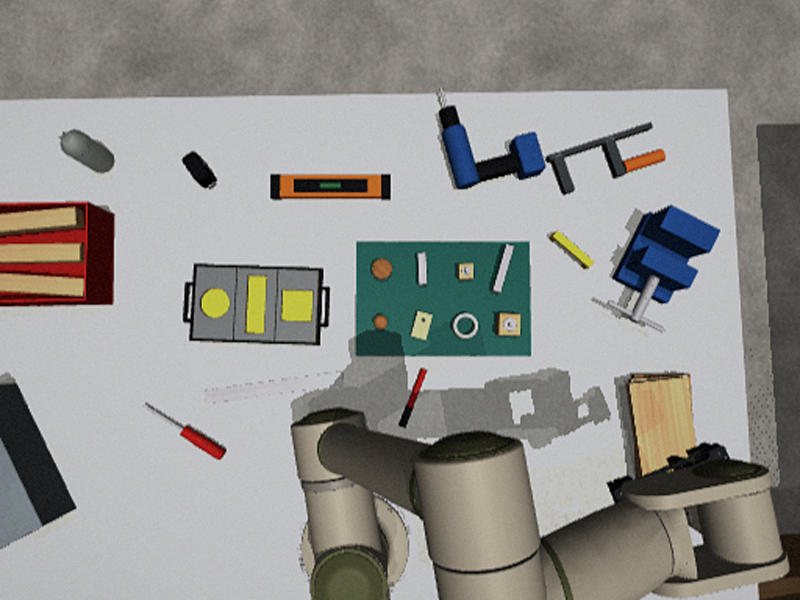

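View pics/side0.png

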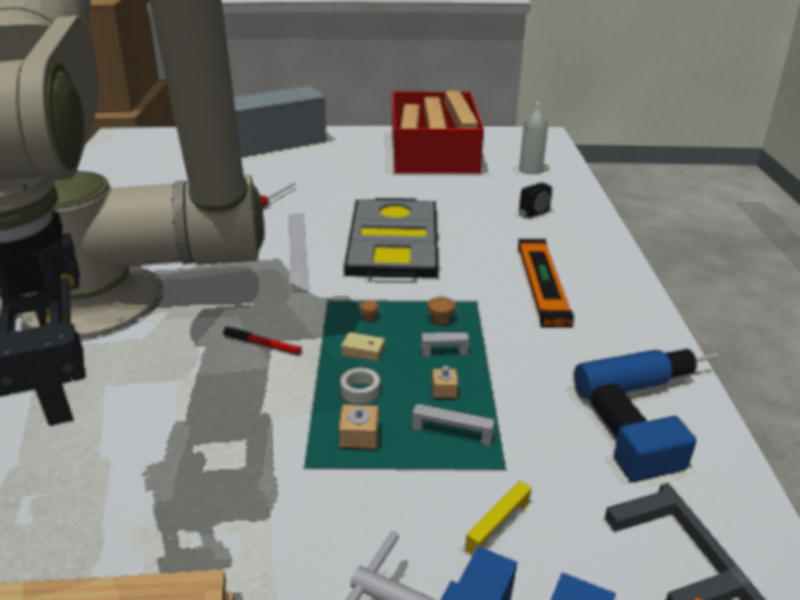

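Top view (800-px image): large knob (381,269), small pull (421,269), small foot (465,271), large pull (503,268). The second row is small knob (380,322), offcut (422,325), tape (466,325) and large foot (509,324). Recesses are round (215,303), long (256,304) and square (297,305). The yellow look-alike at (571,250) is to be ignored. Next I compute coarse positions and take wrist close-ups of the mat and tray.

```bash
cat > h.py <<'E'
from cell import *
import cv2,numpy as np
from scipy.spatial.transform import Rotation as R
def px2w(c,uv,z):
    K=np.array([[c["fx"],0,c["cx"]],[0,c["fy"],c["cy"]],[0,0,1]]);T=np.array(c["T"])
    s=cv2.undistortPoints(np.array(uv,float).reshape(-1,1,2),K,np.array([c["k1"],0,0,0.]))[:,0]
    d=np.c_[s[:,0],-s[:,1],-np.ones(len(s))]@T[:3,:3].T
    return T[:3,3]+d*((z-T[2,3])/d[:,2])[:,None]
def down(yaw):
    "tool down, jaw axis (tool x) at angle yaw in the xy plane; tool y = z cross x"
    x=np.array([np.cos(yaw),np.sin(yaw),0]);z=np.array([0,0,-1.])
    return R.from_matrix(np.c_[x,np.cross(z,x),z]).as_quat()
def save(f,n): cv2.imwrite(f"pics/{n}.png",cv2.resize(f[:,:,::-1],(800,600),interpolation=cv2.INTER_CUBIC))
E
python3 - <<'E'
from h import *
c=get_calibration("top");s=512/800
for n,p,z in[("knobL",(381,269),.033),("pullL",(503,268),.033),("footL",(509,324),.039),("smallpull",(421,269),.033),("knobS",(380,322),.03),
 ("round",(215,303),.014),("long",(256,304),.014),("square",(297,305),.014)]:
    print(n,np.round(px2w(c,[((p[0]+.5)*s-.5,(p[1]+.5)*s-.5)],z),4))
q=read_state();print(R.from_quat(q["tcp_rot"]).as_matrix().round(2))
T=np.eye(4);T[:3,:3]=R.from_quat(q["tcp_rot"]).as_matrix();T[:3,3]=q["tool_pos"]
print((np.linalg.inv(T)@get_calibration("wrist")["T"]).round(3), get_calibration("wrist")["fx"])
for y in(0,np.pi/2,-np.pi/2,np.pi):
    print(y,ik([.45,-.23,.3],down(y)),ik([.43,.2,.2],down(y)))
E
```

```text
knobL [[ 0.5825 -0.0653  0.033 ]]
pullL [[ 0.5803 -0.325   0.033 ]]
footL [[ 0.4606 -0.3326  0.039 ]]
smallpull [[ 0.581  -0.1504  0.033 ]]
knobS [[ 0.4699 -0.0613  0.03  ]]
round [[0.5174 0.2929 0.014 ]]
long [[0.5138 0.2048 0.014 ]]
square [[0.5101 0.1168 0.014 ]]
[[ 0.36 -0.    0.93]
 [-0.93  0.    0.36]
 [-0.   -1.    0.  ]]
[[ 1.     0.    -0.     0.   ]
 [-0.     0.292 -0.957 -0.16 ]
 [-0.     0.957  0.292  0.075]
 [ 0.     0.     0.     1.   ]] 296.8062532412093
0 None [ 0.63694232  0.83702753  1.3632425  -1.16003576  2.07230697  0.73609229]
1.5707963267948966 [-1.30024669  0.28581961  2.23623292  1.79287518  1.41497851  2.17292827] [0.40941399 0.66983896 2.46839149 3.55100871 1.56771199 1.56945792]
-1.5707963267948966 [-0.46875288  0.8884273   0.87672742 -1.20643195  2.63692484  0.41090849] [0.11712317 0.95345758 1.05150611 0.27274026 2.69287737 1.81767586]
3.141592653589793 [-1.00895222  0.75336073  1.18389701  1.05334331  2.48173981  2.51729838] [-0.42203212  0.65969765  1.94921609  1.2017196   1.7803467   2.0642214 ]
```

```bash
cat >> h.py <<'E'
def down(yaw):
    "fingers (tool y) down, jaw axis (tool x) at angle yaw in the xy plane"
    x=np.array([np.cos(yaw),np.sin(yaw),0]);y=np.array([0,0,-1.])
    return R.from_matrix(np.c_[x,y,np.cross(x,y)]).as_quat()
E
python3 - <<'E'
from h import *
for y in(0,np.pi/2,-np.pi/2,np.pi):
    for p in([.58,-.325,.2],[.46,-.333,.2],[.58,-.065,.2],[.514,.205,.2],[.51,.117,.2],[.517,.293,.2]):
        a=ik(p,down(y));print(round(y,2),p,None if a is None else a.round(2))
move_ptp([.46,-.2,.24],down(-np.pi/2))
c=get_calibration("wrist");f=grab_frame("wrist");save(f,"w1");np.savez("w1.npz",f=f,**c)
print(read_state()["time_s"],np.round(c["T"],3))
move_ptp([.46,.2,.24],down(-np.pi/2))
c=get_calibration("wrist");f=grab_frame("wrist");save(f,"w2");np.savez("w2.npz",f=f,**c)
print(read_state()["time_s"])
E
```

```text
0 [0.58, -0.325, 0.2] [-0.69  0.6   0.98 -0.    1.56 -0.69]
0 [0.46, -0.333, 0.2] [-0.84  0.43  1.29 -0.    1.42 -0.84]
0 [0.58, -0.065, 0.2] [-0.31  0.46  1.24 -0.    1.44 -0.31]
0 [0.514, 0.205, 0.2] [ 0.17  0.41  1.33 -0.    1.41  0.17]
0 [0.51, 0.117, 0.2] [-0.    0.35  1.41 -0.    1.37 -0.  ]
0 [0.517, 0.293, 0.2] [ 0.32  0.48  1.21 -0.    1.45  0.32]
1.57 [0.58, -0.325, 0.2] [-0.69  0.6   0.98 -0.    1.56 -2.26]
1.57 [0.46, -0.333, 0.2] [-0.84  0.43  1.29 -0.    1.42 -2.41]
1.57 [0.58, -0.065, 0.2] [-0.31  0.46  1.24 -0.    1.44 -1.89]
1.57 [0.514, 0.205, 0.2] [ 0.17  0.41  1.33 -0.    1.41 -1.41]
1.57 [0.51, 0.117, 0.2] [-0.    0.35  1.41 -0.    1.37 -1.57]
1.57 [0.517, 0.293, 0.2] [ 0.32  0.48  1.21 -0.    1.45 -1.25]
-1.57 [0.58, -0.325, 0.2] [-0.69  0.6   0.98 -0.    1.56  0.88]
-1.57 [0.46, -0.333, 0.2] [-0.84  0.43  1.29 -0.    1.42  0.74]
-1.57 [0.58, -0.065, 0.2] [-0.31  0.46  1.24 -0.    1.44  1.26]
-1.57 [0.514, 0.205, 0.2] [ 0.17  0.41  1.33 -0.    1.41  1.74]
-1.57 [0.51, 0.117, 0.2] [-0.    0.35  1.41 -0.    1.37  1.57]
-1.57 [0.517, 0.293, 0.2] [ 0.32  0.48  1.21 -0.    1.45  1.89]
3.14 [0.58, -0.325, 0.2] [-0.69  0.6   0.98 -0.    1.56  2.45]
3.14 [0.46, -0.333, 0.2] [-0.84  0.43  1.29 -0.    1.42  2.31]
3.14 [0.58, -0.065, 0.2] [-0.31  0.46  1.24 -0.    1.44  2.83]
3.14 [0.514, 0.205, 0.2] None
3.14 [0.51, 0.117, 0.2] None
3.14 [0.517, 0.293, 0.2] [ 0.32  0.48  1.21 -0.    1.45 -2.83]
1.6667 [[-0.001  0.957  0.292  0.535]
 [-1.    -0.001  0.    -0.201]
 [ 0.001 -0.292  0.957  0.4  ]
 [ 0.     0.     0.     1.   ]]
3.2
```

View pics/w1.png

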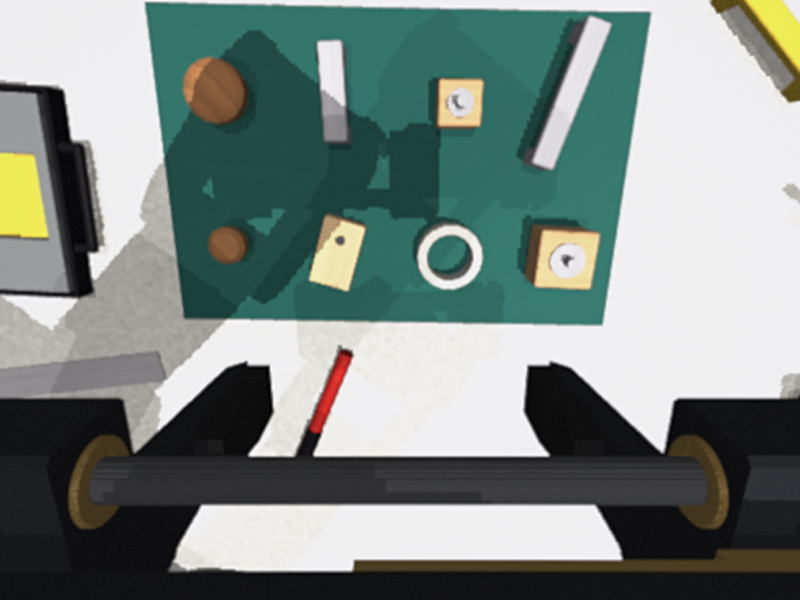

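View pics/w2.png

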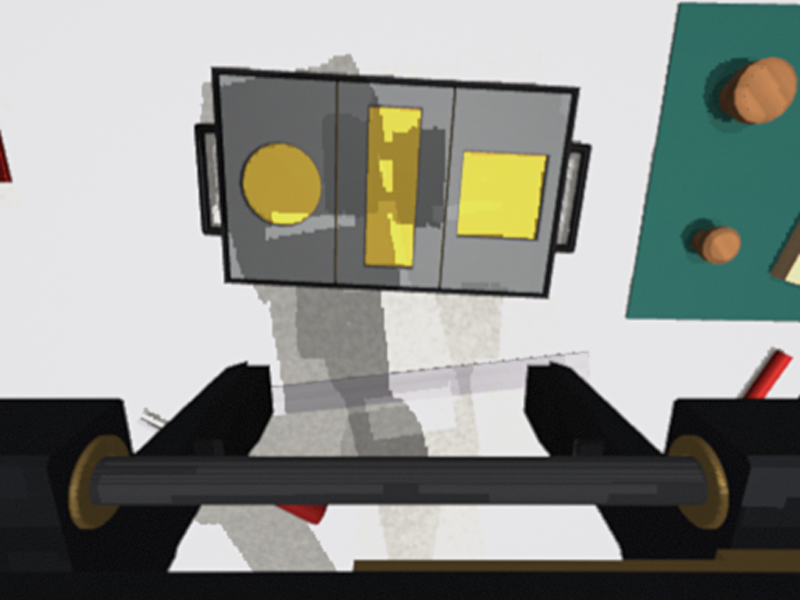

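Wrist view: the large pull's top corners are (588,16), (610,22), (551,169) and (531,163), clearly longer than the small one at (333,90). The large foot's top is at (567,258) and the large knob at (215,90), both bigger than the small foot (460,102) and small knob (228,244). The yellow bar at the upper right is ignored. Recesses are round (282,184), long about (393,187) and square about (502,196). Next: project the corners and make one enlarged confirmation crop.

```bash
python3 - <<'E'
from h import *
s=.64
def P(n,pts,z):
    d=np.load(n);w=px2w({k:d[k] for k in("fx","fy","cx","cy","k1","T")},(np.array(pts)+.5)*s-.5,z)[:,:2]
    return w
def rep(l,w):
    w4=np.roll(w,-1,0)-w
    print(l,"c",w.mean(0).round(4),"sides",np.linalg.norm(w4,axis=1).round(3),"ang",np.degrees(np.arctan2(w4[:,1],w4[:,0])).round(1))
rep("pullL",P("w1.npz",[(588,16),(610,22),(551,169),(531,163)],.033))
rep("pullS",P("w1.npz",[(317,41),(341,41),(349,142),(324,142)],.033))
rep("footL",P("w1.npz",[(538,226),(599,229),(593,290),(533,288)],.039))
rep("knobL",P("w1.npz",[(214,58),(246,90),(214,125),(183,90)],.030))
rep("knobS",P("w1.npz",[(228,226),(247,245),(228,264),(208,245)],.026))
rep("long",P("w2.npz",[(369,107),(423,109),(413,267),(365,265)],.014))
rep("square",P("w2.npz",[(463,152),(547,154),(537,240),(458,236)],.014))
rep("round",P("w2.npz",[(282,143),(322,184),(282,225),(242,184)],.014))
rep("tray",P("w2.npz",[(214,68),(578,88),(548,297),(226,282)],.02))
f=np.load("w1.npz")["f"][0:200,320:440]
g=np.load("w1.npz")["f"][20:100,100:220]
b=np.hstack([cv2.resize(x,(400,h),interpolation=cv2.INTER_CUBIC) if 0 else x for x,h in((f,0),)])
im=np.zeros((600,800,3),np.uint8);im[:600,:360]=cv2.resize(f,(360,600),interpolation=cv2.INTER_CUBIC);im[:290,365:800]=cv2.resize(g,(435,290),interpolation=cv2.INTER_CUBIC)
cv2.imwrite("pics/crop1.png",im[:,:,::-1])
E
```

```text
pullL c [ 0.5811 -0.3254] sides [0.016 0.103 0.016 0.103] ang [-103.2  162.2   74.3  -17.8]
pullS c [ 0.5831 -0.1538] sides [0.017 0.067 0.019 0.067] ang [ -90.  -177.    90.     1.5]
footL c [ 0.4618 -0.3337] sides [0.048 0.049 0.049 0.05 ] ang [ -92.9 -178.4   88.     0.4]
knobL c [ 0.5847 -0.0668] sides [0.03  0.035 0.031 0.033] ang [-135.1  132.4   39.7  -50. ]
knobS c [ 0.4707 -0.0628] sides [0.021 0.023 0.021 0.024] ang [-138.1  132.6   42.7  -49.4]
long c [0.5135 0.2033] sides [0.042 0.125 0.041 0.124] ang [-92.  176.9  87.5  -2.7]
square c [0.5088 0.1148] sides [0.067 0.068 0.066 0.067] ang [-91.4 178.3  87.   -1.3]
round c [0.5185 0.2924] sides [0.043 0.048 0.044 0.047] ang [-136.3  133.4   42.2  -47.9]
tray c [0.5139 0.2034] sides [0.272 0.163 0.274 0.164] ang [-92.9 177.5  87.2  -3.2]
```

View pics/crop1.png

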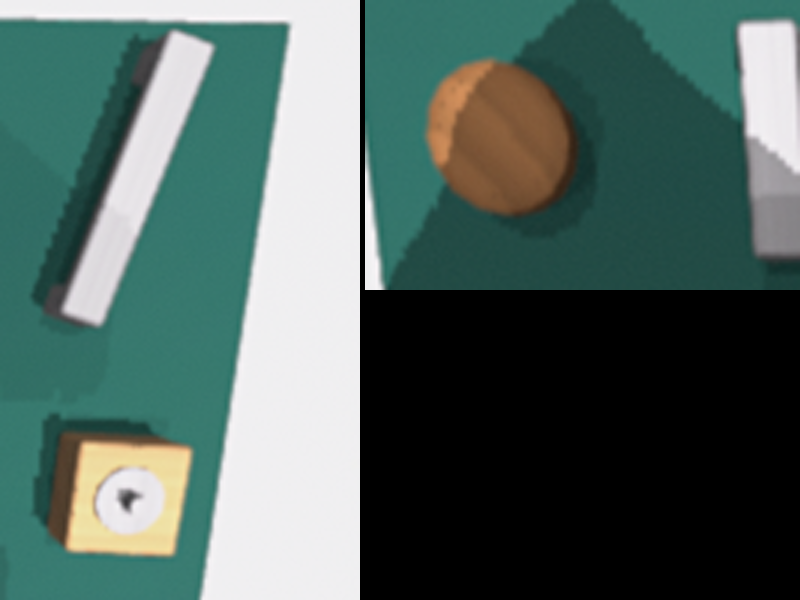

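The crop confirms the bar on two legs (large pull), the 46 mm foot and the wide knob cap, and the projected sizes match (103, 48 and 44 mm). I'll place the pull first.

```bash
cat >> h.py <<'E'
def pick_place(src,yaw_s,zs,dst,yaw_d,zd):
    move_ptp([*src,.14],down(yaw_s)); servo_line([*src,zs],.1); close_gripper()
    print("grip",read_state()["grip_width"]); servo_line([*src,.14],.12)
    print("lifted",read_state()["grip_width"],read_state()["wrist_force"].round(2))
    save(grab_frame("wrist"),"lift_%d"%(read_state()["time_s"]*10))
    move_ptp([*dst,.14],down(yaw_d)); servo_line([*dst,zd+.02],.12)
    hit=servo_line([*dst,zd],.03,f_stop=6); print("contact",hit,read_state()["tool_pos"].round(4))
    open_gripper(); servo_line([*dst,.16],.15); print("t",read_state()["time_s"])
E
python3 - <<'E'
from h import *
D=np.radians
pick_place((.5811,-.3254),D(-107.8),.032,(.5135,.2036),D(-92.7),.0425)
move_ptp([.46,.2,.24],down(-np.pi/2))
c=get_calibration("wrist");f=grab_frame("wrist");save(f,"w3");np.savez("w3.npz",f=f,**c)
print(read_state()["time_s"]);import glob;print(glob.glob("pics/lift*"))
E
```

```text
grip 0.00387577855613761
lifted 0.005966282816982608 [ 0.47  0.08 -0.29]
contact False [0.5136 0.2036 0.0426]
t 14.6083
15.1333
['pics/lift_88.png']
```

View pics/w3.png

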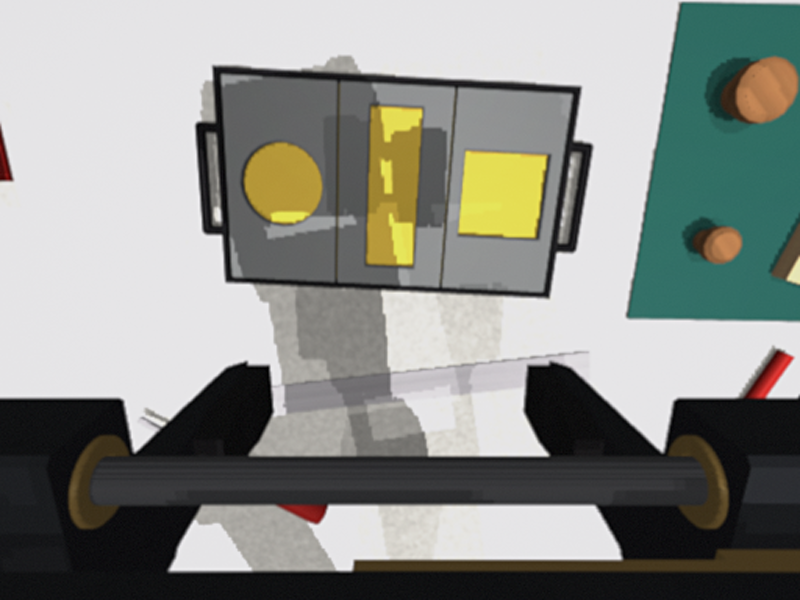

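The grip closed to zero and the recess is still empty, so the grasp missed. I'll look at the picture taken just after it.

View pics/lift_88.png

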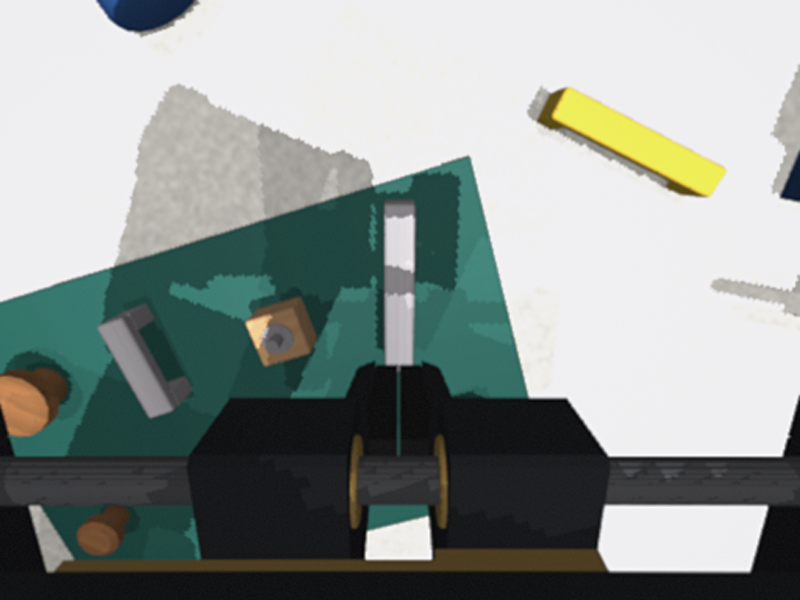

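```bash
python3 - <<'E'
from h import *
d=np.load("w1.npz")
D=np.radians
# rebuild camera pose for lift picture: tool at (.5811,-.3254,.14), yaw -107.8
c=get_calibration("wrist");s=read_state()
T=np.eye(4);T[:3,:3]=R.from_quat(s["tcp_rot"]).as_matrix();T[:3,3]=s["tool_pos"]
X=np.linalg.inv(T)@c["T"];print(X.round(4))
T2=np.eye(4);T2[:3,:3]=R.from_quat(down(D(-107.8))).as_matrix();T2[:3,3]=[.5811,-.3254,.14]
c["T"]=T2@X
w=px2w(c,(np.array([(400,204),(400,216),(400,365),(384,290),(415,290)])+.5)*.64-.5,.033);print(w.round(4))
print("in tool (x=jaw,z=along bar):",((w-T2[:3,3])@T2[:3,:3]).round(4))
E
```

```text
[[ 1.000e+00  1.000e-04 -4.000e-04  3.000e-04]
 [-5.000e-04  2.915e-01 -9.566e-01 -1.604e-01]
 [ 0.000e+00  9.566e-01  2.915e-01  7.520e-02]
 [ 0.000e+00  0.000e+00  0.000e+00  1.000e+00]]
[[ 0.6308 -0.3429  0.033 ]
 [ 0.6244 -0.3408  0.033 ]
 [ 0.5363 -0.3127  0.033 ]
 [ 0.5857 -0.3184  0.033 ]
 [ 0.58   -0.3361  0.033 ]]
in tool (x=jaw,z=along bar): [[ 0.0015  0.107   0.0526]
 [ 0.0015  0.107   0.0459]
 [ 0.0016  0.107  -0.0466]
 [-0.008   0.107   0.0022]
 [ 0.0105  0.107   0.0022]]
```

The bar is centred between the jaws (−47…+53 mm along its length, ±9 mm across), so only the height can be wrong. I'll retry lower, checking grip and height each time.

```bash
python3 - <<'E'
from h import *
D=np.radians;p=(.5807,-.3268)
open_gripper();move_ptp([*p,.14],down(D(-107.8)));servo_line([*p,.05],.12)
for z in(.029,.025,.021):
    servo_line([*p,z],.06);print(z,read_state()["tool_pos"].round(4),read_state()["wrist_force"].round(1),read_state()["grip_width"])
    close_gripper();s=read_state();print("grip",s["grip_width"],s["tool_pos"].round(4),s["wrist_force"].round(1))
    if s["grip_width"]>.1:break
    open_gripper()
save(grab_frame("side"),"s1");print(read_state()["time_s"])
E
```

```text
0.029 [ 0.5806 -0.3268  0.0287] [ 0.7 -0.6  0.4] 1.001605463696161
grip 0.0031882256495372745 [ 0.5807 -0.3268  0.029 ] [0.4 1.  1.1]
0.025 [ 0.5805 -0.3266  0.0246] [0.3 0.  0.2] 1.0040895655505462
grip 0.009628048459459798 [ 0.5807 -0.3268  0.025 ] [ 0.5 -0.2  0.1]
0.021 [ 0.5805 -0.3267  0.0206] [0.3 0.3 0.4] 1.001868942162855
grip 0.0025079248620494252 [ 0.5807 -0.3268  0.021 ] [ 0.1  0.  -0.7]
27.1583
```

View pics/s1.png

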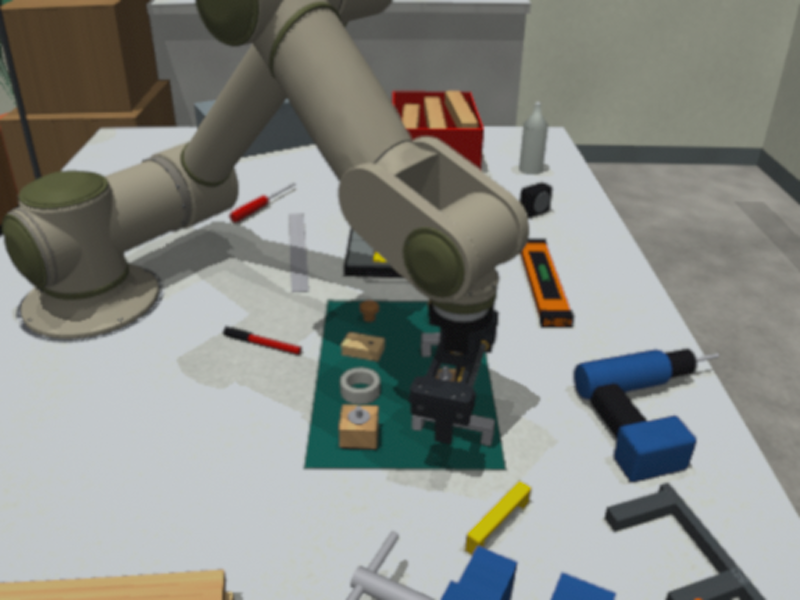

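The side view shows a finger in front of the bar's middle, tip about (443,440) near mat level, yet the gripper closes to zero. I'll look while it's closed, using side and wrist crops of the open and closed states.

```bash
python3 - <<'E'
from h import *
def two():
    a=grab_frame("side")[190:310,190:350];b=grab_frame("wrist")[150:300,156:356]
    return np.hstack([cv2.resize(a,(400,300),interpolation=cv2.INTER_CUBIC),cv2.resize(b,(400,300),interpolation=cv2.INTER_CUBIC)])
t0=read_state()["time_s"];print("start width",read_state()["grip_width"]);A=two();close_gripper();s=read_state();print("closed",s["grip_width"],s["time_s"]-t0)
B=two();cv2.imwrite("pics/oc.png",np.vstack([A,B])[:,:,::-1])
E
```

```text
start width 1.0002789708508655
closed 0.008560156300727817 1.3999999999999986
```

View pics/oc.png

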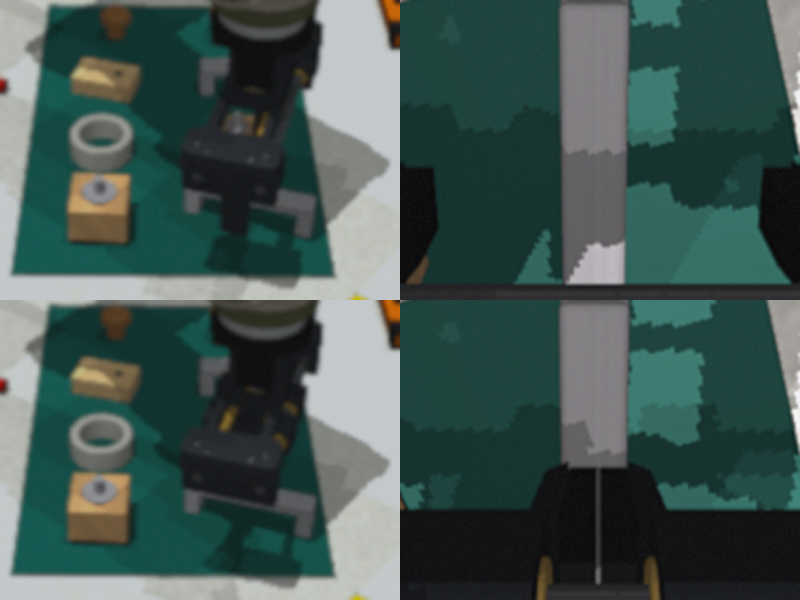

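```bash
python3 - <<'E'
from h import *
c=get_calibration("side");T=np.linalg.inv(c["T"]);j=np.array([-.306,-.952])
for o in(.044,.0615):
  for z in(.003,.01,.02,.03,.04):
    p=np.r_[np.array([.5807,-.3268])+j*o,z,1];q=T@p;a,b=q[0]/-q[2],-q[1]/-q[2];k=1+c["k1"]*(a*a+b*b)
    u=np.array([c["fx"]*a*k+c["cx"],c["fy"]*b*k+c["cy"]]);print(o,z,((u+.5)/.64-.5).round(0))
f=grab_frame("side")[225:305,225:345]
import cv2
cv2.imwrite("pics/sc.png",cv2.convertScaleAbs(cv2.resize(f,(720,480),interpolation=cv2.INTER_CUBIC),alpha=2.)[:,:,::-1])
E
```

```text
0.044 0.003 [443. 457.]
0.044 0.01 [443. 453.]
0.044 0.02 [444. 447.]
0.044 0.03 [444. 441.]
0.044 0.04 [445. 435.]
0.0615 0.003 [440. 466.]
0.0615 0.01 [440. 462.]
0.0615 0.02 [440. 456.]
0.0615 0.03 [441. 451.]
0.0615 0.04 [441. 445.]
```

View pics/sc.png

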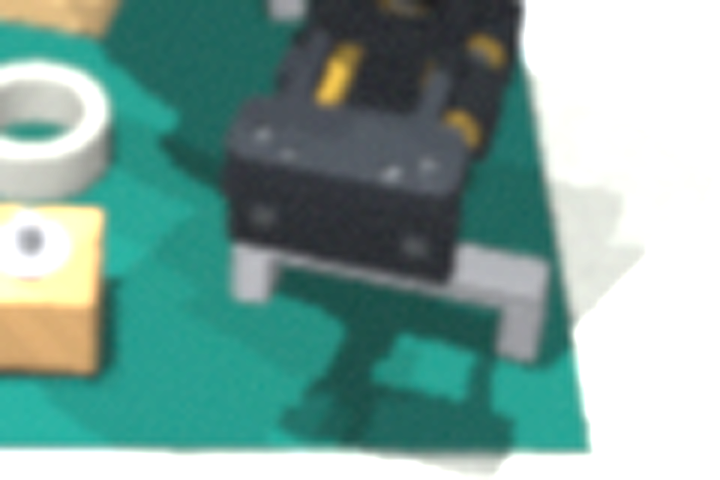

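In the open side view the fingertip sits at row ~443, which is a height of about 35 mm. The stated geometry gives 4 mm, so the real tips are about 3 cm short of the stated tool point. I'll measure this by a gentle touch of the closed fingers on the bar top (z = 33 mm).

```bash
python3 - <<'E'
from h import *
p=(.5807,-.3268)
h=servo_line([*p,-.002],.02,f_stop=4);s=read_state();print(h,s["tool_pos"].round(4),s["wrist_force"].round(1),s["time_s"])
E
```

```text
True [ 0.5808 -0.3269  0.0193] [-1.1  0.1  4.6] 29.075
```

The touch came at TCP z = 19.3 mm on the 33 mm bar top, so the real tips lie 13.7 mm above the reported TCP instead of 17 mm below it. I'll command heights by tip height from here on.

```bash
cat >> h.py <<'E'
TIP=.0137  # measured: fingertip height minus reported TCP height
def pick_place(src,yaw_s,tip,dst,yaw_d,gap=.001):
    "tip: fingertip height for the grasp; underside rises 3 mm mat -> 14 mm recess floor"
    zs=tip-TIP; zd=zs+.011+gap
    open_gripper() if read_state()["grip_width"]<.95 else 0
    move_ptp([*src,.08],down(yaw_s)); hit=servo_line([*src,zs],.08,f_stop=8); close_gripper()
    w=read_state()["grip_width"]; print("hit",hit,"grip mm",w*88)
    servo_line([*src,.09],.12)
    w=read_state()["grip_width"]; print("lifted",w*88,read_state()["wrist_force"].round(2))
    if w<.1: print("EMPTY");return
    move_ptp([*dst,.09],down(yaw_d)); servo_line([*dst,zd+.015],.12)
    hit=servo_line([*dst,zd],.03,f_stop=5); print("contact",hit,read_state()["tool_pos"].round(4),zd)
    open_gripper(); servo_line([*dst,.1],.15); print("t",read_state()["time_s"])
E
python3 - <<'E'
from h import *
D=np.radians;servo_line([.5807,-.3268,.07],.12)
pick_place((.5807,-.3268),D(-107.8),.016,(.5135,.2036),D(-92.7))
move_ptp([.46,.2,.24],down(-np.pi/2))
c=get_calibration("wrist");f=grab_frame("wrist");save(f,"w4");np.savez("w4.npz",f=f,**c)
E
```

```text
hit False grip mm 17.794498570727047
lifted 17.583807054624693 [ 0.37 -0.19 -0.49]
contact False [0.5135 0.2036 0.0143] 0.0143
t 39.3833
```

View pics/w4.png

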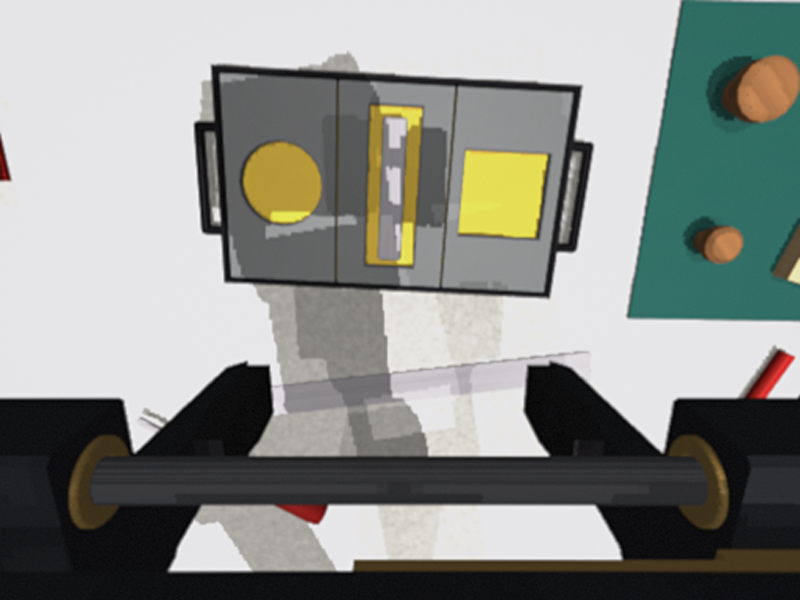

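The large pull lies flat in the long recess, centred at about (394,187). Next the foot, then the knob, both with the jaws along x.

```bash
python3 - <<'E'
from h import *
D=np.radians
pick_place((.4618,-.3337),D(-1),.024,(.5088,.1150),D(-2.7))
pick_place((.5840,-.0665),D(0),.019,(.5180,.2926),D(0))
move_ptp([.46,.2,.24],down(-np.pi/2))
c=get_calibration("wrist");f=grab_frame("wrist");save(f,"w5");np.savez("w5.npz",f=f,**c)
f=grab_frame("side");cv2.imwrite("pics/s2.png",cv2.resize(f[100:320,150:390],(720,660*1),interpolation=cv2.INTER_CUBIC)[:600,:,::-1]);print(read_state()["time_s"])
E
```

```text
hit False grip mm 45.39744545572291
lifted 45.316884932423726 [-0.57  0.99 -2.27]
contact False [0.5088 0.115  0.0223] 0.0223
t 49.1417
hit False grip mm 43.03196079274659
lifted 42.497013726591234 [-0.49  0.01 -0.45]
contact False [0.518  0.2926 0.0173] 0.0173
t 56.8
58.1833
```

View pics/w5.png

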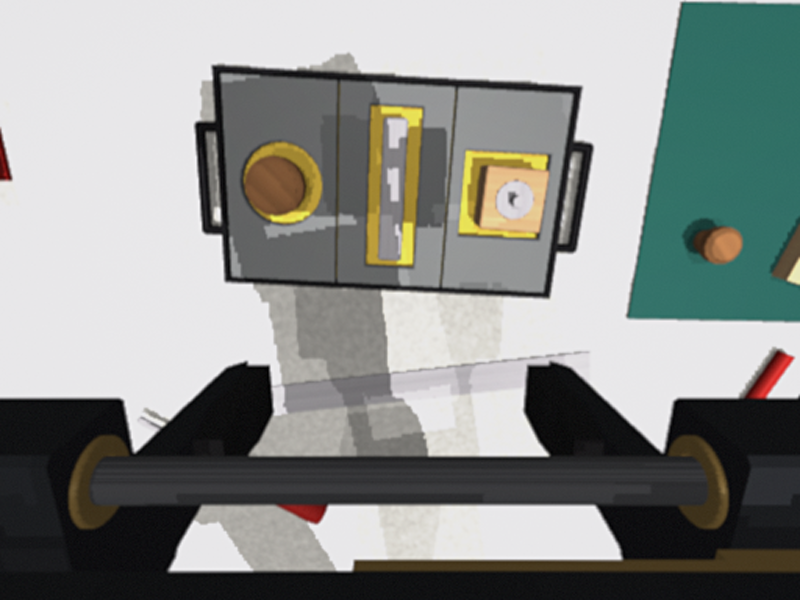

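View pics/s2.png

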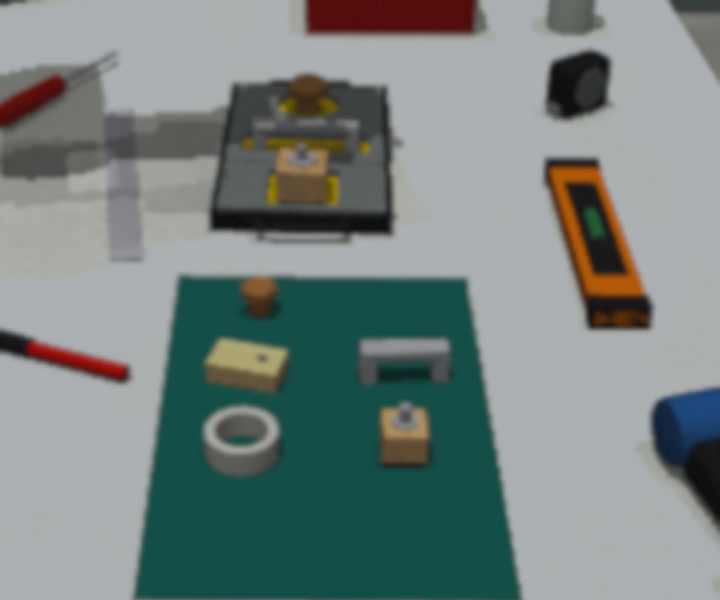

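All three parts are in their recesses and upright: knob cap centre (275,185), pull (394,187), foot washer (515,200). The small fittings have not moved. I'll check the offsets numerically with parallax included.

```bash
python3 - <<'E'
from h import *
d=np.load("w5.npz");c={k:d[k] for k in("fx","fy","cx","cy","k1","T")}
P=lambda u,z:px2w(c,[((u[0]+.5)*.64-.5,(u[1]+.5)*.64-.5)],z)[0,:2]
for n,a,za,b in(("foot",(515,200),.051,(503,195)),("knob",(275,186),.041,(282.5,183)),("pull",(394,188),.044,(394,186.5))):
    print(n,"offset mm",((P(a,za)-P(b,.014))*1000).round(1))
E
```

```text
foot offset mm [-1.1 -0.9]
knob offset mm [-1.  -0.7]
pull offset mm [ 0.4 -0.2]
```

```bash
python3 -c "
from h import *
sign_off();print(read_state()['time_s'])"
```

```text
the job is handed in; nothing more can be done
the job is handed in; nothing more can be done
```

The large pull, knob and foot are each in their own recess in the kit tray, and I handed the job in at about 58 s of the 88 s allowed.

- **Placement:** in the last wrist picture the foot is about 1.4 mm from the middle of its recess, the knob 1.2 mm and the pull 0.5 mm. The limit is 13.5 mm.
- **Flat and upright:** I judged this only by eye from the wrist and side pictures and did not measure height or tilt. None of the three lowerings reported a floor contact. Each part was released from a planned 1 mm above the floor.
- **Small fittings:** they look unmoved in the final pictures, also judged by eye.
- **Gripper:** it was clear of everything at the end.

**What disagreed:** the first four closings on the pull (one full pick attempt, then three at lower heights) shut on nothing. A light touch on the bar showed the fingertips about 14 mm above the reported tool point, where the description puts them 17 mm below it. With heights corrected by that 31 mm, all three grasps held on the first try: 18 mm on the pull, 45 mm on the foot and 43 mm on the knob.

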